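# Stand down, then hold the shaft support upright

### The job

A colleague is about to slide a shaft through the hub of the swing-up shaft support. Move the oil bottle out of the way of the support's side stand and set it upright on the drip tray, push the stand down until it snaps over centre to its lower stop, then grip the support's top bar, swing it up plumb and finish holding it there, gripped and still, leaning neither on its rest posts nor on the stand. Leave the other parts and tools where they are.

Things in the scene. Friction and masses are not known exactly. Their poses are not given: they have to be found in the camera images.
- support_base: Fixed steel bed plate of the shaft support, x -90 to 35 mm, y -160 to 160 mm, 10 mm thick; origin on the deck under the middle of the hinge axis, which runs along its y, 30 mm up, in three lugs 44 mm high. x points to the side where the stand comes down, away from the robot within 15 degrees. Two rest posts 122 mm high at x -78, y -125 and -5 mm
- frame: Tipping frame, 0.55 to 0.95 kg: hoop of 16 mm steel tube, uprights at y -125 and -5 mm, white bearing hub (76 mm) in its middle. Origin on the hinge axis above the bed plate's; y along the hinge, z up the hoop (vertical when plumb). Swings freely. Starts leaning 26 degrees to -x, on the rest posts. The lowered stand would stop it 5 degrees past plumb; at plumb the foot is 8 mm clear
- top_bar (a point): Middle of the frame's top bar, on its axis, at frame (0, -65, 210) mm: round tube 16 mm thick, straight for 78 mm along the frame's y. The nearest thing below is the ring round the hub, 48 mm below the bar's axis. Axes as the frame's
- hinge (a point): Point of the hinge axis straight below the top bar when the frame is plumb, 30 mm above the deck, fixed to the bed plate; the top bar moves on a circle of 210 mm radius about it. Axes as the bed plate's
- stand_pivot (a point): Pivot of the side stand, beside the hoop's upright, at frame (22, 22, 97) mm; a barrel 27 mm across. Axes turn with the leg: x along the leg to the foot, y the way the leg moves when pushed down, z the pivot axis (pushing down turns positively about it)
- stand_foot (a point): Centre of the stand's round rubber foot (22 mm), 130 mm from the pivot along the leg, a straight 12 mm round rod. Stowed, the leg points along the frame's +y and 35 degrees up; down, it points at the frame's (0.50, 0.25, -0.83). Axes as stand_pivot's
- leg (a joint): Turn of the side stand: 0 stowed (upper stop), 1.84 rad down (lower stop). An over-centre spring holds it at either stop; dead centre is near 0.75 rad (leg about level in the frame); pushed past it, the stand snaps down by itself. Starting it down takes 2 to 4 N at 95 mm from the pivot
- bottle: White plastic oil bottle with a black cap, standing on the deck where the stand comes down: body 56 mm diameter up to 74 mm, then a shoulder and a cap 30 mm across, 110 mm high in all, 0.15 to 0.29 kg; origin at the centre of its underside, z up its axis
- tray: Fixed shallow aluminium drip tray, 200 (x) x 170 (y) mm, walls 3 mm thick and 14 mm high, floor 3 mm thick; origin at the centre of its underside on the deck. A jar and a coupling stand in its -x half (the one nearer the robot), the +x half is free
- jar: Bystander in the tray: clear jar with a steel lid, 54 mm diameter, 62 mm high, at about tray (-56, -40) mm; origin at its underside
- coupling: Bystander in the tray: stepped steel coupling, 48 mm diameter, 40 mm high, at about tray (-56, 40) mm; origin at its underside
- spanner: Bystander: steel spanner lying on the deck behind the hoop; origin at its underside
- seat_ring: Bystander: white plastic ring, 60 mm diameter, 14 mm high, lying on the deck beyond the bottle; origin at its underside
- cap: Bystander: round steel cap, 60 mm diameter, 26 mm high, lying on the deck on the robot's side of the support; origin at its underside
- can: Bystander: can, 66 mm diameter, 100 mm high, standing at the back of the deck; origin at its underside
- driver: Bystander: screwdriver with a black handle lying on the deck right of the support; origin at its underside

How it is judged:
By the outcome, as a careful person would: the job done as asked, in the order asked, and still so for the second after the job is handed in, while the arm keeps its last pose, push and grip.
It also fails if it takes over 69 s, if anything falls off the work surface, if the arm or the gripper's body presses on something with over 40 N, if the wrist force passes 120 N, or if a joint passes its speed limit or range.

### The arm

A 6-joint arm with a two-finger parallel gripper is mounted at the origin on the work surface. World frame = base frame: x ahead of the robot, y to its left, z up, the work surface at z = 0. Lengths are in m, angles in rad, forces in N, time in s.
With the tool pointing down it reaches from about 0.275 to 1 m from the base axis. Payload 8.4 kg.
Tool frame: the origin (TCP) lies midway between the tips of the shut fingers; the grasp point (between the pads) lies env.hold_point_z behind it (env.hold_point_z is the distance from the TCP to the grasp point, in m); x points along the fingers, z is the direction in which the jaws open and shut, and the axes are right-handed (so a half turn about x gives the same grasp; the last joint's range is limited). The gripper opens to 85 mm and grips with 20 to 120 N. Pads are 22 mm wide; open, the fingers measure 114 mm over their backs; the gripper's body (76 mm by 85 mm) begins 54 mm behind the grasp point. The pads swing forward as they close: fully open they stand 13 mm farther back than shut.
Start: joints at [1.152, 0.353, 1.633, -0, 1.155, -0.002], TCP at [0.253, 0.571, 0.231] pointing down, gripper open.
Joint ranges: [-2.63, 2.63], [-0.92, 2.1], [0.06, 2.66], [-1.3, 4.44], [0, 2.69], [-3.02, 3.02]. Speed limits (rad/s): [2.22, 2.22, 2.79, 3.14, 3.14, 3.14].

### API

Orientations are given as [roll, pitch, yaw] about the fixed x, y, z axes, in that order (R = Rz(yaw) Ry(pitch) Rx(roll)).
In Python, from rig import env, optics, ticket gives the robot as it stands. The module is installed in compiled form; this text tells all that it offers.
- The arm moves only by the tool step_arm, never from a script. Its argument "moves" is text: rows parted by semicolons, each of 7 numbers parted by spaces: the shift along the tool's x, y, z in mm, then the turn, a rotation vector about the tool's x, y, z in rad, then the closure, from -1 (fully open) to 1 (shut). In form: tx ty tz rx ry rz claw; .... A call has 1 to 12 rows; each row is the pose to reach, as a shift and turn from the pose commanded when the call began, along the tool's axes at that moment; what a row does not reach only later rows make up. A row lasts 1/12 s, in which the tool goes at most 41.7 mm and 7.16 degrees, less where a joint would pass 70% of its speed; a pose out of reach is approached as far as the arm can. A call with a gripper value outside its range is refused whole. The fingers move at their own pace and stop on an object; "squeeze" is the grip in N (left out, the last holds). Time passes only in rows, so rows that repeat a pose let the fingers close. It gives the time, the measured TCP pose, the force and the opening at its end, in the units of the state.
- env.get_state(): the state, without advancing time (a new reading comes with each control period).
- optics.capture(name): name is "side" or "top"; returns a dict with "img" (480x640x3 uint8, red, green, blue), "fx", "fy", "cx", "cy" (pixels), "R" (3x3) and "t" (3): a world point X has camera coordinates R X + t. Camera axes: x right, y down, z forward; pixel columns grow to the right and rows downward; lengths in m; the calibration is good to about 2 mm. A picture is of the moment at which its call begins. There is no depth.
- ticket.close_job(): hands the job in, once; it reports no verdict.
Trained networks look in the newest picture that a camera, given by its name, has taken for a name from the list of things; names that differ only in an ending like _2 or _b are one class to them, and where a whole thing is asked for, a point or a joint stands for the part that bears it (a point fixed in the world has none). Each returns a list of dicts, best first, with "conf" (0 to 1); they miss things now and then, are a little off and sometimes report something else, mostly with a low value. They report only what shows in the picture. A call takes as long as a camera call.
- optics.spot_in(camera, query): "rect" ([left, top, width, height] in pixels, round what is visible of it).
The state is a dict: "t": time; "joints": joint angles; "joint_vel": joint speeds; "joint_efforts": joint torques, N m; "tool_pos": TCP position; "tcp_rot": TCP orientation; "force": force on the tool from outside, world axes, zero at the start; "ft_torque": the same for the moment, N m; "gripper_width": finger opening in m.
Only numpy, scipy, OpenCV 4.12 (cv2) and the standard library are available. Lean on these libraries where they do the work, as an engineer would, in place of code of your own. Each camera call takes 0.05 s, during which the arm holds its last target.

## Working session

There is one attempt and no reset: what is moved stays moved. The work goes in short steps, Python scripts to look and compute and a tool call to move; the robot and the scene stay as the last step left them, time stands still between calls to the robot, and variables do not carry over. Pictures are saved under pics/ and viewed, and the job is handed in when it is done.

Besides the shell and the picture viewer there is one more tool, called after "Request:" as name(argument=value, ...), one argument or row to a line, values as JSON. step_arm: Moves the arm, as the interface text tells. Its arguments: {"type":"object","properties":{"moves":{"type":"string"},"squeeze":{"type":"number"}},"required":["moves"]}

```bash
ls; mkdir -p pics; cat > h.py <<'E'
import numpy as np, cv2
from rig import env, optics, ticket
from scipy.spatial.transform import Rotation as Ro
def cap(n,fn=None):
    c=optics.capture(n)
    if fn: cv2.imwrite('pics/'+fn,cv2.cvtColor(c['img'],cv2.COLOR_RGB2BGR))
    return c
def ray(c,u,v):
    d=np.array([(u-c['cx'])/c['fx'],(v-c['cy'])/c['fy'],1.]);R=np.array(c['R']);t=np.array(c['t'])
    return -R.T@t, R.T@d
def onz(c,u,v,z):
    o,d=ray(c,u,v); return o+d*(z-o[2])/d[2]
def proj(c,X):
    p=np.array(c['R'])@np.array(X)+np.array(c['t']); return c['fx']*p[0]/p[2]+c['cx'],c['fy']*p[1]/p[2]+c['cy']
def tri(ca,pa,cb,pb):
    o1,d1=ray(ca,*pa);o2,d2=ray(cb,*pb)
    A=np.stack([d1,-d2],1);s=np.linalg.lstsq(A,o2-o1,rcond=None)[0]
    a=o1+d1*s[0];b=o2+d2*s[1];return (a+b)/2,np.linalg.norm(a-b)
E
python3 - <<'E'
from h import *
np.set_printoptions(precision=4,suppress=True)
print(env.get_state(),env.hold_point_z)
for n in('side','top'):
    c=cap(n,n+'0.png'); print(n,c['fx'],c['cx'],c['cy'],-np.array(c['R']).T@c['t'],np.array(c['R'])[2])
    for q in['support_base','frame','top_bar','stand_pivot','stand_foot','bottle','tray','jar','coupling','spanner','seat_ring','cap','can','driver']:
        r=optics.spot_in(n,q); print(q,[(np.round(x['rect']).tolist(),round(x['conf'],2)) for x in r[:2]])
E
```

```text
pics
{'t': 0.0, 'joints': array([ 1.1516,  0.3536,  1.6341, -0.    ,  1.1552, -0.0024]), 'joint_vel': array([0.0013, 0.0003, 0.0013, 0.0008, 0.0009, 0.0006]), 'joint_efforts': array([ -0.002 , -60.5273, -34.2056,  -0.0003,   0.01  ,  -0.    ]), 'tool_pos': array([0.2528, 0.5711, 0.2306]), 'tcp_rot': array([-3.1141,  1.5694, -1.96  ]), 'force': array([-0.0766, -0.5969, -0.9884]), 'ft_torque': array([ 0.0007, -0.049 ,  0.0284]), 'gripper_width': 0.0853532808992356} 0.0187
side 496.6086846729353 319.9590365852898 237.5433467839426 [ 0.7902 -0.9943  0.8796] [-0.187   0.7906 -0.583 ]
support_base [([249.0, 220.0, 100.0, 148.0], 0.95), ([307.0, 223.0, 16.0, 55.0], 0.73)]
frame [([248.0, 220.0, 88.0, 138.0], 0.72), ([344.0, 273.0, 23.0, 48.0], 0.55)]
top_bar [([250.0, 219.0, 86.0, 128.0], 0.86)]
stand_pivot [([306.0, 216.0, 11.0, 63.0], 0.7)]
stand_foot [([307.0, 220.0, 15.0, 59.0], 0.83)]
bottle [([345.0, 275.0, 20.0, 47.0], 0.92), ([314.0, 199.0, 13.0, 14.0], 0.18)]
tray [([294.0, 203.0, 74.0, 38.0], 0.92)]
jar [([296.0, 206.0, 22.0, 24.0], 0.57), ([246.0, 219.0, 89.0, 138.0], 0.41)]
coup
[... 445 characters left out ...]
0, 130.0, 54.0], 0.7)]
top_bar [([300.0, 226.0, 130.0, 51.0], 0.74), ([298.0, 232.0, 62.0, 11.0], 0.52)]
stand_pivot [([298.0, 228.0, 62.0, 19.0], 0.77)]
stand_foot [([299.0, 230.0, 60.0, 13.0], 0.98), ([172.0, 157.0, 36.0, 35.0], 0.32)]
bottle [([329.0, 182.0, 27.0, 26.0], 0.74)]
tray [([138.0, 215.0, 84.0, 87.0], 0.66)]
jar [([184.0, 271.0, 22.0, 27.0], 0.75), ([298.0, 233.0, 60.0, 16.0], 0.17)]
coupling [([146.0, 269.0, 27.0, 25.0], 0.72)]
spanner [([374.0, 193.0, 74.0, 17.0], 0.72)]
seat_ring [([296.0, 152.0, 27.0, 24.0], 0.85)]
cap [([303.0, 275.0, 23.0, 25.0], 0.58), ([182.0, 273.0, 25.0, 25.0], 0.41)]
can [([172.0, 156.0, 34.0, 36.0], 0.93)]
driver [([484.0, 199.0, 21.0, 83.0], 0.95)]
```

```bash
python3 - <<'E'
import cv2
a=cv2.imread('pics/top0.png');b=cv2.imread('pics/side0.png')
cv2.imwrite('pics/top0z.png',cv2.resize(a[130:330,130:450],(800,500),interpolation=cv2.INTER_CUBIC))
cv2.imwrite('pics/side0z.png',cv2.resize(b[190:390,220:420],(600,600),interpolation=cv2.INTER_CUBIC))
E
```

```text
(no output)
```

View pics/top0z.png

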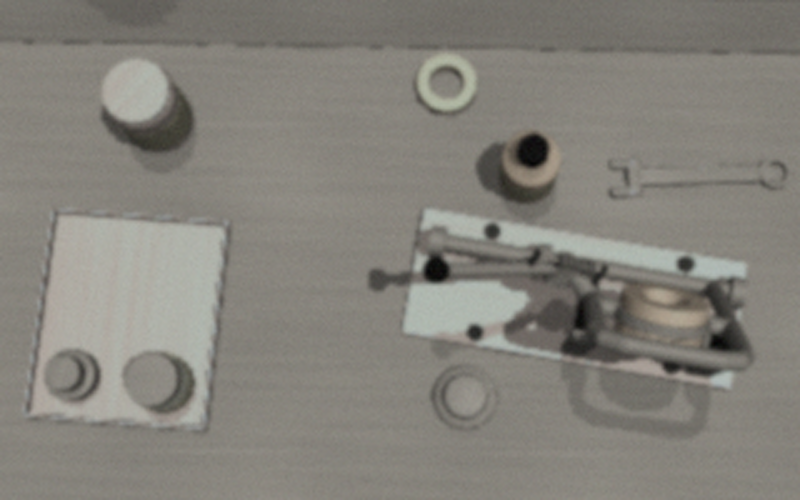

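View pics/side0z.png

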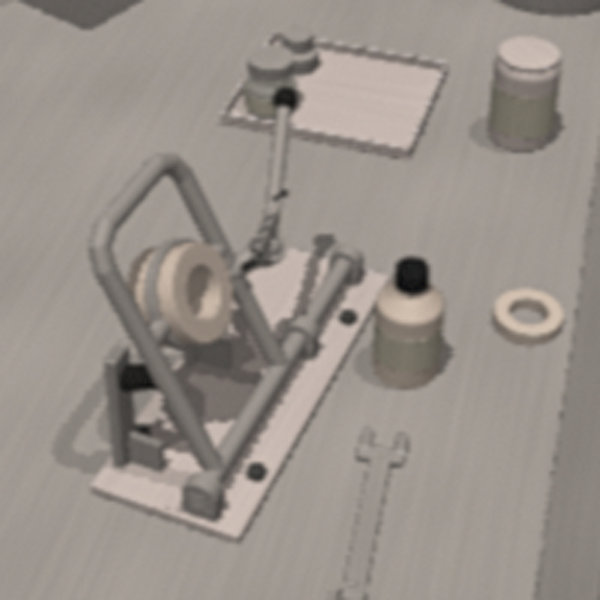

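View pics/top0.png

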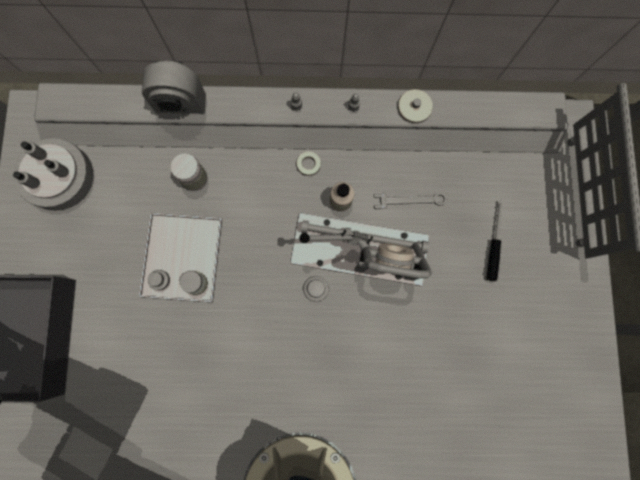

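View pics/side0.png

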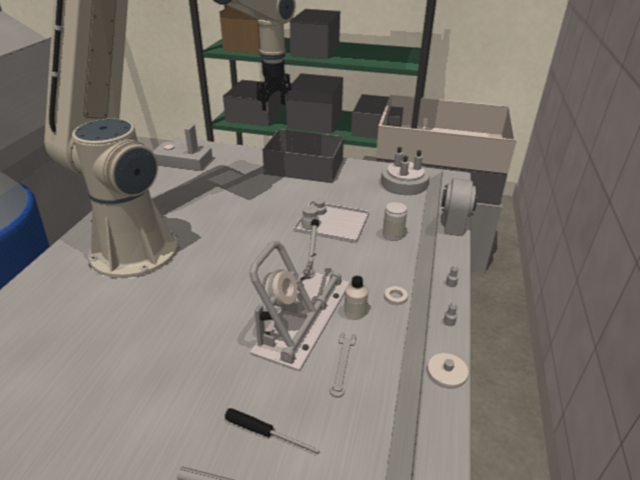

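The pictures show the support's plate at top-view pixels ~(300,213),(429,236),(423,285),(291,264). The bottle cap is at (343,190), the foot at (304,237), and the tray's free half at the far side of the tray. Next I'll fit positions.

```bash
python3 - <<'E'
from h import *
from scipy.optimize import least_squares
np.set_printoptions(precision=4,suppress=True)
ct=cap('top');cs=cap('side')
Z=lambda u,v:(130+u/2.5,130+v/2.5)
S=lambda u,v:(220+u/3,190+v/3)
def fit(obs,loc,x0):
    def f(p):
        c,s=np.cos(p[2]),np.sin(p[2]);r=[]
        for cam,uv,l in obs:
            X=[p[0]+c*l[0]-s*l[1],p[1]+s*l[0]+c*l[1],l[2]]
            r+=list(np.array(proj(cam,X))-uv)
        return np.array(r)
    s=least_squares(f,x0,loss='soft_l1');print(s.x,np.round(f(s.x),1));return s.x
zb=.010
b=fit([(ct,Z(425,208),(.035,.16,zb)),(ct,Z(747,264),(.035,-.16,zb)),(ct,Z(733,388),(-.09,-.16,zb)),(ct,Z(403,335),(-.09,.16,zb)),
 (cs,S(93,488),(-.09,-.16,zb)),(cs,S(240,538),(.035,-.16,zb)),(cs,S(386,272),(.035,.16,zb))],None,[.45,0,-.1])
t=fit([(ct,Z(55,210),(.1,.085,.014)),(ct,Z(231,222),(.1,-.085,.014)),(ct,Z(208,431),(-.1,-.085,.014)),(ct,Z(27,413),(-.1,.085,.014)),
 (cs,S(447,65),(.1,.085,.014)),(cs,S(410,155),(.1,-.085,.014)),(cs,S(220,120),(-.1,-.085,.014))],None,[.45,.3,-.1])
cb=tri(ct,Z(533,150),cs,S(412,266));print('bottle captop',cb)
print(onz(ct,*Z(533,150),.11),onz(cs,*S(412,266),.11))
print('foot',tri(ct,Z(436,268),cs,S(286,98)))
c,s=np.cos(b[2]),np.sin(b[2]);Rb=Ro.from_euler('z',b[2])
th=np.deg2rad(-26);Rf=Rb*Ro.from_euler('y',th);O=np.array([b[0],b[1],.03])
F=lambda l:O+Rf.apply(l)
print('foot model',F([.022,.022+.13*np.cos(.61),.097+.13*np.sin(.61)]))
print('pivot',F([.022,.022,.097]),'bar',F([0,-.065,.21]))
for n,l in dict(bar=[0,-.065,.21],pivot=[.022,.022,.097],hub=[0,-.065,.11]).items(): print(n,(np.array(proj(ct,F(l)))-130)*2.5,(np.array(proj(cs,F(l)))-[220,190])*3)
Rt=Ro.from_euler('z',t[2])
for l in([.05,0,0],[-.056,-.04,.062],[-.056,.04,.04]): X=np.array([t[0],t[1],0])+Rt.apply(l);print('tray',l,X,(np.array(proj(ct,X))-130)*2.5)
for q,z in(('seat_ring',.014),('cap',.026),('can',.1),('driver',.02),('spanner',.01)):
    r=optics.spot_in('top',q)[0]['rect'];print(q,onz(ct,r[0]+r[2]/2,r[1]+r[3]/2,z))
x=env.get_state()
print(Ro.from_euler('xyz',x['tcp_rot']).as_matrix())
E
```

```text
[ 0.5747 -0.1433 -0.1463] [-0.6 -0.   0.7 -2.   0.3 -0.6 -0.4 -0.2 -1.7 -0.6 -0.4 -0.3 -0.3  0.4]
[ 0.5239  0.2849 -0.0649] [ 0.3 -1.6  0.5 -1.1  0.3 -1.1 -0.2  0.7 -0.6 -0.8 -1.1 -1.6 -1.  -2. ]
bottle captop (array([ 0.6676, -0.09  ,  0.1077]), np.float64(0.004006034541560575))
[ 0.665  -0.0904  0.11  ] [ 0.6697 -0.0915  0.11  ]
foot (array([ 0.5434, -0.0064,  0.1937]), np.float64(0.0017317081122884478))
foot model [ 0.5386 -0.0081  0.1938]
pivot [ 0.5554 -0.1183  0.1268] bar [ 0.4741 -0.1942  0.2187]
bar [674.6825 352.0123] [128.3139 196.2694]
pivot [566.22   267.8094] [264.3011 247.3383]
hub [662.0871 311.9037] [187.1611 305.2133]
tray [0.05, 0, 0] [0.5738 0.2817 0.    ] [141.3745 266.0757]
tray [-0.056, -0.04, 0.062] [0.4654 0.2487 0.062 ] [153.3211 373.5711]
tray [-0.056, 0.04, 0.04] [0.4706 0.3285 0.04  ] [ 72.1647 368.9644]
seat_ring [ 0.7508 -0.006   0.014 ]
cap [ 0.4473 -0.0309  0.026 ]
can [0.7046 0.26   0.1   ]
driver [ 0.569  -0.4631  0.02  ]
spanner [ 0.664  -0.2549  0.01  ]
[[ 0.     -0.9144  0.4048]
 [-0.      0.4048  0.9144]
 [-1.     -0.     -0.    ]]
```

Model and pictures agree: the predicted foot is within 5 mm of the measured one, and bar and bottle are consistent. First I'll plan the bottle approach.

```bash
cat >> h.py <<'E'
np.set_printoptions(precision=4,suppress=True)
B=np.array([.5747,-.1433,.03]);YAW=-.1463
Rb=Ro.from_euler('z',YAW)
def Rm(x,z):
    x=np.array(x,float);x/=np.linalg.norm(x);z=np.array(z,float);z-=x*(z@x);z/=np.linalg.norm(z)
    return Ro.from_matrix(np.stack([x,np.cross(z,x),z],1))
def cur():
    s=env.get_state();return np.array(s['tool_pos']),Ro.from_euler('xyz',s['tcp_rot'])
def rel(p,R=None,c=None):
    p0,R0=c or cur(); R=R or R0
    d=R0.inv().apply(np.array(p)-p0)*1000; r=(R0.inv()*R).as_rotvec()
    print('shift',np.round(d,1),'turn',np.round(r,3),'n>=',max(np.linalg.norm(d)/41.7,np.rad2deg(np.linalg.norm(r))/7.16).round(1)); return d,r
E
python3 - <<'E'
from h import *
by=Rb.apply([0,1,0]); Rd=Rm([0,0,-1],by)
print(cur()[1].as_matrix())
rel([.667,.15,.23],Rd); rel([.667,-.091,.2],Rd); rel([.667,-.091,.043],Rd)
E
```

```text
[[ 0.     -0.9144  0.4048]
 [-0.      0.4048  0.9144]
 [-1.     -0.     -0.    ]]
shift [   1.3 -549.2 -217.8] turn [-0.27 -0.    0.  ] n>= 14.2
shift [  31.3 -646.7 -438.2] turn [-0.27 -0.    0.  ] n>= 18.7
shift [ 188.3 -646.7 -438.2] turn [-0.27 -0.    0.  ] n>= 19.3
```

Request:
step_arm(
  moves="0 -549 -218 -0.27 0 0 -1;0 -549 -218 -0.27 0 0 -1;0 -549 -218 -0.27 0 0 -1;0 -549 -218 -0.27 0 0 -1;0 -549 -218 -0.27 0 0 -1;0 -549 -218 -0.27 0 0 -1;0 -549 -218 -0.27 0 0 -1;0 -549 -218 -0.27 0 0 -1;0 -549 -218 -0.27 0 0 -1;0 -549 -218 -0.27 0 0 -1;0 -549 -218 -0.27 0 0 -1;0 -549 -218 -0.27 0 0 -1",
  squeeze=30,
)

```text
t: 2.85
tool_pos: [0.6025, 0.2149, 0.2315]
tcp_rot: [-0.819, 1.57, 0.605]
force: [1.6, 1.4, 0.3]
gripper_width: 0.0855
```

```bash
python3 - <<'E'
from h import *
by=Rb.apply([0,1,0]); Rd=Rm([0,0,-1],by)
print(cur()[0],env.get_state()['joints'])
rel([.667,-.091,.2],Rd); rel([.667,-.091,.043],Rd)
E
```

```text
[0.6025 0.2149 0.2315] [ 0.3403  0.3753  1.6002  0.0001  1.1658 -1.0836]
shift [  31.4 -108.6 -293.2] turn [-0.001  0.     0.   ] n>= 7.5
shift [ 188.4 -108.5 -293.2] turn [-0.001  0.     0.   ] n>= 8.8
```

Request:
step_arm(
  moves="0 -80 -160 0 0 0 -1;0 -80 -160 0 0 0 -1;0 -80 -160 0 0 0 -1;0 -80 -160 0 0 0 -1;0 -80 -160 0 0 0 -1;31 -108 -293 0 0 0 -1;31 -108 -293 0 0 0 -1;31 -108 -293 0 0 0 -1;31 -108 -293 0 0 0 -1;31 -108 -293 0 0 0 -1;31 -108 -293 0 0 0 -1",
)

```text
t: 3.77
tool_pos: [0.6651, -0.0891, 0.2]
tcp_rot: [0.884, 1.57, 2.306]
force: [-0.4, 0.4, 0.3]
gripper_width: 0.0854
```

```bash
python3 - <<'E'
from h import *
by=Rb.apply([0,1,0]); Rd=Rm([0,0,-1],by)
print(cur()[0],env.get_state()['joints'])
rel([.667,-.091,.043],Rd)
c=cap('top','top1.png');c2=cap('side','side1.png')
a=cv2.imread('pics/top1.png');b=cv2.imread('pics/side1.png')
cv2.imwrite('pics/m1.png',np.hstack([cv2.resize(a[130:280,260:460],(400,300)),cv2.resize(b[180:330,260:460],(400,300))]))
E
```

```text
[ 0.6651 -0.0891  0.2   ] [-0.1357  0.4522  1.5559  0.0006  1.1342 -1.5582]
shift [157.   -2.3  -1.7] turn [-0.002  0.001 -0.001] n>= 3.8
```

View pics/m1.png

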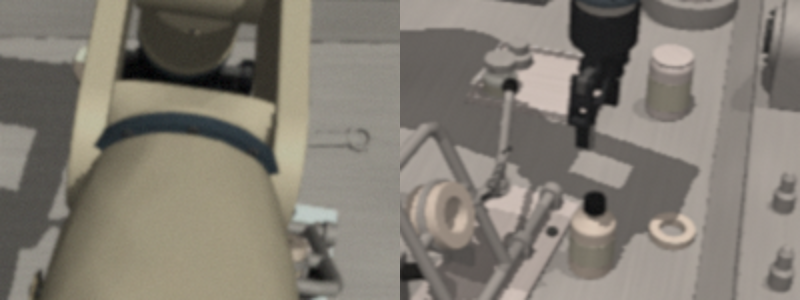

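Request:
step_arm(
  moves="40 -2 -2 0 0 0 -1;80 -2 -2 0 0 0 -1;110 -2 -2 0 0 0 -1;135 -2 -2 0 0 0 -1;150 -2 -2 0 0 0 -1;159 -2 -2 0 0 0 -1;159 -2 -2 0 0 0 -1;159 -2 -2 0 0 0 -1",
)

```text
t: 4.53
tool_pos: [0.6674, -0.0902, 0.0419]
tcp_rot: [-1.372, 1.57, 0.053]
force: [0.7, -0.0, 0.4]
gripper_width: 0.0853
```

Request:
step_arm(
  moves="0 0 0 0 0 0 1;0 0 0 0 0 0 1;0 0 0 0 0 0 1;0 0 0 0 0 0 1;0 0 0 0 0 0 1;0 0 0 0 0 0 1;0 0 0 0 0 0 1;0 0 0 0 0 0 1",
  squeeze=40,
)

```text
t: 5.2
tool_pos: [0.668, -0.0912, 0.0432]
tcp_rot: [-1.411, 1.568, 0.013]
force: [-0.5, 1.3, 5.8]
gripper_width: 0.0548
```

Request:
step_arm(
  moves="-15 0 0 0 0 0 1;-30 0 0 0 0 0 1;-45 0 0 0 0 0 1;-60 0 0 0 0 0 1;-75 0 0 0 0 0 1;-90 0 0 0 0 0 1;-90 0 0 0 0 0 1",
)

```text
t: 5.78
tool_pos: [0.669, -0.0916, 0.1359]
tcp_rot: [-1.57, 1.565, -0.146]
force: [1.1, 0.4, -1.2]
gripper_width: 0.0544
```

```bash
python3 - <<'E'
from h import *
by=Rb.apply([0,1,0]); Rd=Rm([0,0,-1],by)
print(cur()[0],env.get_state()['joints'])
rel([.574,.282,.125]); rel([.574,.282,.046])
c2=cap('side','side2.png')
b=cv2.imread('pics/side2.png')
cv2.imwrite('pics/m2.png',cv2.resize(b[180:330,260:460],(800,600)))
E
```

```text
[ 0.669  -0.0916  0.1359] [-0.1383  0.5204  1.6007 -0.0001  1.0147 -1.5621]
shift [ 10.  148.7 355.7] turn [0. 0. 0.] n>= 9.2
shift [ 89.  149.2 355.7] turn [0. 0. 0.] n>= 9.5
```

View pics/m2.png

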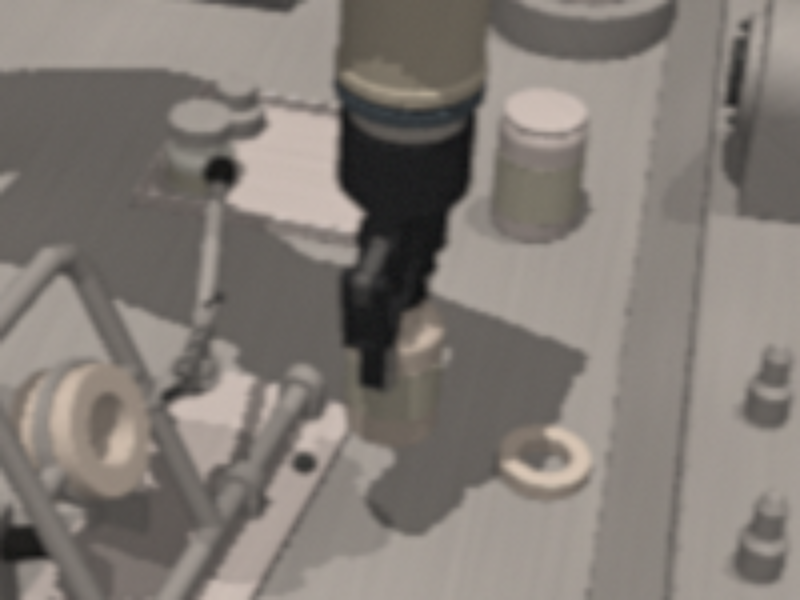

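Bottle is held upright and off the deck (side view bottle ~(358,285) px full frame). Carrying it to the tray.

Request:
step_arm(
  moves="0 15 30 0 0 0 1;0 30 65 0 0 0 1;0 45 100 0 0 0 1;0 60 135 0 0 0 1;0 74 170 0 0 0 1;0 88 205 0 0 0 1;0 102 240 0 0 0 1;0 116 275 0 0 0 1;0 130 310 0 0 0 1;0 143 340 0 0 0 1;0 149 356 0 0 0 1;0 149 356 0 0 0 1",
)

```text
t: 6.83
tool_pos: [0.5701, 0.2861, 0.1306]
tcp_rot: [1.077, 1.57, 2.504]
force: [-0.2, -0.3, -1.4]
gripper_width: 0.0544
```

Request:
step_arm(
  moves="20 0 0 0 0 0 1;40 0 0 0 0 0 1;55 0 0 0 0 0 1;65 0 0 0 0 0 1;73 0 0 0 0 0 1;79 0 0 0 0 0 1;82 0 0 0 0 0 1;82 0 0 0 0 0 1;82 0 0 0 0 0 1",
)

```text
t: 7.58
tool_pos: [0.572, 0.2828, 0.0497]
tcp_rot: [-0.976, 1.57, 0.448]
force: [-0.0, -0.1, -2.4]
gripper_width: 0.0547
```

```bash
python3 - <<'E'
from h import *
print(cur()[0],env.get_state()['force'])
rel([.574,.282,.047])
c2=cap('side','side3.png')
b=cv2.imread('pics/side3.png')
cv2.imwrite('pics/m3.png',cv2.resize(b[150:270,280:440],(800,600)))
E
```

```text
[0.572  0.2828 0.0497] [-0.0015 -0.0778 -2.363 ]
shift [ 2.7 -2.1 -0.5] turn [0. 0. 0.] n>= 0.1
```

View pics/m3.png

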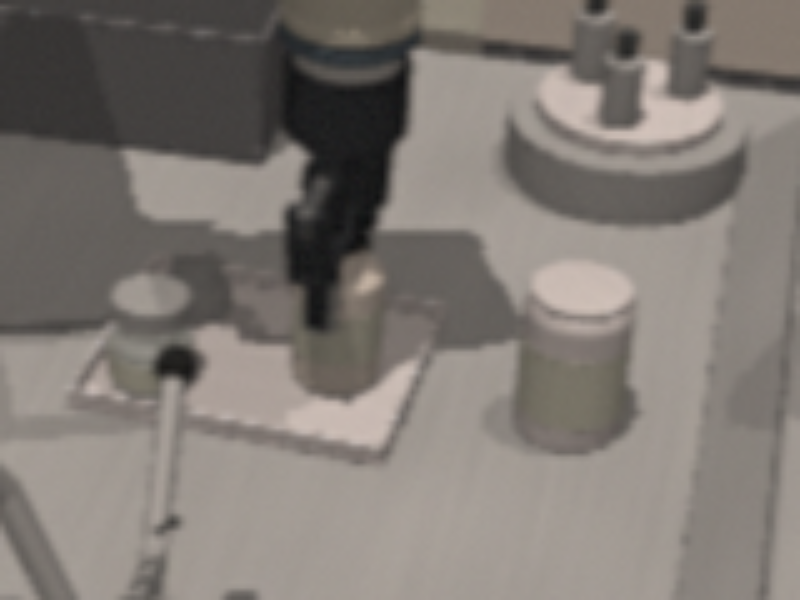

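Request:
step_arm(
  moves="1 0 0 0 0 0 1;2 0 0 0 0 0 1;3 0 0 0 0 0 1;3 0 0 0 0 0 1",
)

```text
t: 7.97
tool_pos: [0.5716, 0.2828, 0.0463]
tcp_rot: [-0.892, 1.571, 0.532]
force: [-0.5, 0.7, -2.1]
gripper_width: 0.0547
```

Request:
step_arm(
  moves="0.7 0 0 0 0 0 1;1.5 0 0 0 0 0 1;1.5 0 0 0 0 0 1",
)

```text
t: 8.22
tool_pos: [0.5717, 0.2828, 0.0461]
tcp_rot: [-1.201, 1.571, 0.223]
force: [-4.8, -2.5, 12.7]
gripper_width: 0.0545
```

Request:
step_arm(
  moves="-1 0 0 0 0 0 1;-1 0 0 0 0 0 0.3;-1 0 0 0 0 0 -0.2;-1 0 0 0 0 0 -0.6;-1 0 0 0 0 0 -1;-1 0 0 0 0 0 -1;-1 0 0 0 0 0 -1;-1 0 0 0 0 0 -1",
)

```text
t: 8.88
tool_pos: [0.5716, 0.2827, 0.0456]
tcp_rot: [2.224, 1.571, -2.635]
force: [0.5, 0.9, 0.1]
gripper_width: 0.0852
```

Request:
step_arm(
  moves="-15 0 0 0 0 0 -1;-40 0 0 0 0 0 -1;-80 0 0 0 0 0 -1;-120 0 0 0 0 0 -1;-160 0 0 0 0 0 -1;-200 0 0 0 0 0 -1;-235 0 0 0 0 0 -1;-260 0 0 0 0 0 -1;-260 0 0 0 0 0 -1",
)

```text
t: 9.63
tool_pos: [0.5739, 0.2839, 0.3125]
tcp_rot: [-0.964, 1.561, 0.46]
force: [0.4, -0.4, -0.1]
gripper_width: 0.0854
```

```bash
python3 - <<'E'
from h import *
print(cur()[0],env.get_state()['force'],env.get_state()['joints'])
c2=cap('side','side4.png');b=cv2.imread('pics/side4.png')
cv2.imwrite('pics/m4.png',cv2.resize(b[150:390,220:440],(550,600)))
# leg path
ps=[];O=B
def frameR(deg): return Rb*Ro.from_euler('y',np.deg2rad(deg))
Rf=frameR(-26)
x0=np.array([0,np.cos(np.deg2rad(35)),np.sin(np.deg2rad(35))]);dn=np.array([.5,.25,-.83]);dn/=np.linalg.norm(dn)
ax=np.cross(x0,dn);ax/=np.linalg.norm(ax)
piv=np.array([.022,.022,.097])
for f,z in((1,-1),(1,1)):
    R=Rm(Rf.apply([0,0,-1]),Rf.apply([z,0,0])); print(z)
    rel(O+Rf.apply(piv+x0*.095+[0,0,.1]),R)
Rz=Rm(Rf.apply([0,0,-1]),Rf.apply([1,0,0]))
pts=[]
for q in(0,.15,.3,.45,.6,.75,.9,1.0):
    d=Ro.from_rotvec(ax*q).apply(x0)
    p=O+Rf.apply(piv+d*.095+np.array([0,0,.006/np.hypot(d[0],d[1]) if 0 else .006/np.sqrt(1-d[2]**2)]))
    pts.append(p);print(q,p, 'tool shift from q0',np.round(Rz.inv().apply(p-pts[0])*1000,1))
E
```

```text
[0.5739 0.2839 0.3125] [ 0.4242 -0.3911 -0.1367] [ 0.457   0.3093  1.5136  0.      1.3091 -0.967 ]
-1
shift [  42.4   26.6 -322.2] turn [-1.543  0.355 -0.349] n>= 13.0
1
shift [  42.4   26.6 -322.2] turn [ 1.541 -0.349 -0.354] n>= 13.0
0 [ 0.5399 -0.0373  0.1824] tool shift from q0 [0. 0. 0.]
0.15 [ 0.5522 -0.0329  0.1756] tool shift from q0 [11.1  6.1  7.4]
0.3 [ 0.5644 -0.0305  0.1681] tool shift from q0 [23.  10.3 14.6]
0.45 [ 0.5762 -0.03    0.1598] tool shift from q0 [35.5 12.5 21.4]
0.6 [ 0.5875 -0.0315  0.1511] tool shift from q0 [48.4 12.7 27.8]
0.75 [ 0.598  -0.0348  0.142 ] tool shift from q0 [61.3 10.9 33.6]
0.9 [ 0.6074 -0.0401  0.1329] tool shift from q0 [73.9  7.  38.6]
1.0 [ 0.6129 -0.0446  0.1268] tool shift from q0 [82.1  3.4 41.5]
```

View pics/m4.png

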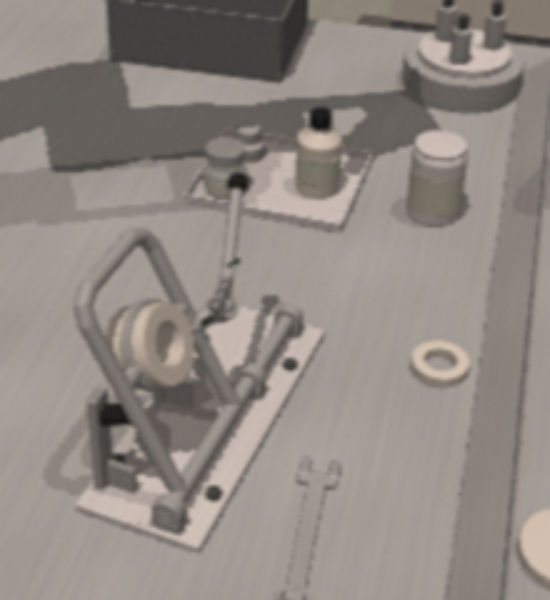

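The bottle stands upright in the tray's free half. Next is the approach above the leg, with the tool parallel to the hoop and the jaws shut.

Request:
step_arm(
  moves="0 0 -30 0.13 -0.029 -0.03 1;0 0 -60 0.255 -0.058 -0.059 1;0 0 -90 0.38 -0.087 -0.089 1;0 0 -120 0.51 -0.116 -0.118 1;0 5 -150 0.64 -0.145 -0.148 1;10 10 -180 0.77 -0.175 -0.177 1;15 15 -210 0.9 -0.204 -0.207 1;20 20 -240 1.03 -0.233 -0.236 1;25 24 -265 1.15 -0.262 -0.266 1;30 26 -290 1.28 -0.29 -0.295 1;36 27 -310 1.41 -0.32 -0.325 1;42 27 -322 1.541 -0.349 -0.354 1",
)

```text
t: 10.68
tool_pos: [0.4961, -0.0336, 0.2622]
tcp_rot: [-0.065, 1.149, -0.099]
force: [-0.9, -0.4, -0.2]
gripper_width: 0.0
```

```bash
cat > leg.py <<'E'
from h import *
Rf=Rb*Ro.from_euler('y',np.deg2rad(-26))
x0=np.array([0,np.cos(np.deg2rad(35)),np.sin(np.deg2rad(35))]);dn=np.array([.5,.25,-.83]);dn/=np.linalg.norm(dn)
ax=np.cross(x0,dn);ax/=np.linalg.norm(ax)
piv=np.array([.022,.022,.097]);RT=Rm(Rf.apply([0,0,-1]),Rf.apply([1,0,0]))
def tgt(q,r=.088,up=0):
    d=Ro.from_rotvec(ax*q).apply(x0); c=np.sqrt(1-d[2]**2)
    h=.006/c+abs(d[2])/c*.011+up
    return B+Rf.apply(piv+d*r+np.array([.004,0,h]))
E
python3 - <<'E'
from leg import *
s=env.get_state();print(s['tool_pos'],s['joints'],s['gripper_width'],s['force'])
rel(tgt(0,up=.08),RT);rel(tgt(0,up=.03),RT)
for q in(0,.2,.4,.6,.8,.9,1.): print(q,np.round(RT.inv().apply(tgt(q)-tgt(0,up=.03))*1000,1))
c2=cap('side','side5.png');b=cv2.imread('pics/side5.png')
cv2.imwrite('pics/m5.png',cv2.resize(b[150:390,220:440],(550,600)))
E
```

```text
[ 0.4961 -0.0336  0.2622] [-0.0598 -0.0901  2.1525 -0.026   0.6579 -0.0088] 1.1312616900075414e-05 [-0.9393 -0.4397 -0.2438]
shift [ 7.  -4.   8.3] turn [ 0.108 -0.031 -0.021] n>= 0.9
shift [56.9 -5.2  9.8] turn [ 0.108 -0.031 -0.021] n>= 1.4
0 [30. -0. -0.]
0.2 [46.5  7.1  9.1]
0.4 [63.9 11.1 17.8]
0.6 [81.8 11.8 25.8]
0.8 [97.4  9.1 32.8]
0.9 [104.1   6.5  35.8]
1.0 [110.6   3.2  38.4]
```

View pics/m5.png

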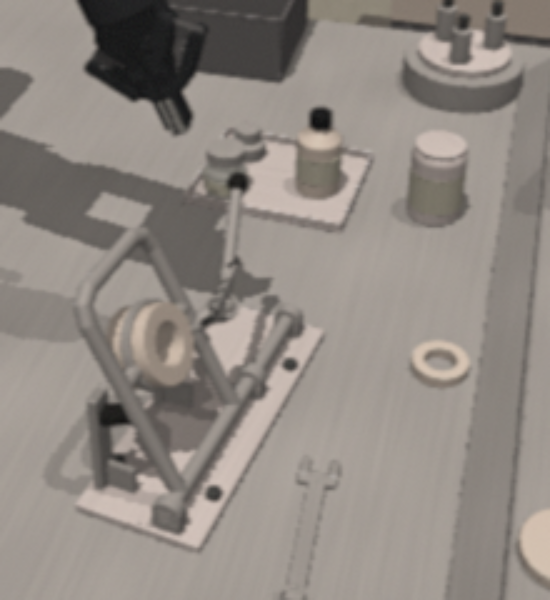

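Request:
step_arm(
  moves="20 -5 10 0.108 -0.031 -0.021 1;40 -5 10 0.108 -0.031 -0.021 1;57 -5 10 0.108 -0.031 -0.021 1;57 -5 10 0.108 -0.031 -0.021 1;57 -5 10 0.108 -0.031 -0.021 1",
)

```text
t: 11.15
tool_pos: [0.5291, -0.0388, 0.2146]
tcp_rot: [-0.004, 1.121, -0.141]
force: [-0.0, -0.0, -0.2]
gripper_width: 0.0
```

```bash
python3 - <<'E'
from leg import *
s=env.get_state();print(s['tool_pos'],s['joints'],s['gripper_width'],s['force'])
rel(tgt(0,up=.03),RT)
for q in(0,.2,.4,.6,.8,.9,1.): rel(tgt(q),RT)
c2=cap('side','side6.png');b=cv2.imread('pics/side6.png');print(proj(c2,s['tool_pos']))
cv2.imwrite('pics/m6.png',cv2.resize(b[180:300,270:380],(550,600)))
E
```

```text
[ 0.5291 -0.0388  0.2146] [-0.0508  0.0303  2.171  -0.0827  0.4934  0.1497] 3.8989662779567884e-05 [-0.0085 -0.0494 -0.1677]
shift [-0.2 -2.6 -0.7] turn [ 0.009 -0.004 -0.002] n>= 0.1
shift [29.8 -2.7 -0.6] turn [ 0.009 -0.004 -0.002] n>= 0.7
shift [46.3  4.3  8.6] turn [ 0.009 -0.004 -0.002] n>= 1.1
shift [63.7  8.2 17.4] turn [ 0.009 -0.004 -0.002] n>= 1.6
shift [81.5  8.7 25.5] turn [ 0.009 -0.004 -0.002] n>= 2.1
shift [97.1  6.  32.5] turn [ 0.009 -0.004 -0.002] n>= 2.5
shift [103.8   3.3  35.5] turn [ 0.009 -0.004 -0.002] n>= 2.6
shift [110.3  -0.1  38.2] turn [ 0.009 -0.004 -0.002] n>= 2.8
(np.float64(305.94103200851663), np.float64(221.98292672650115))
```

View pics/m6.png

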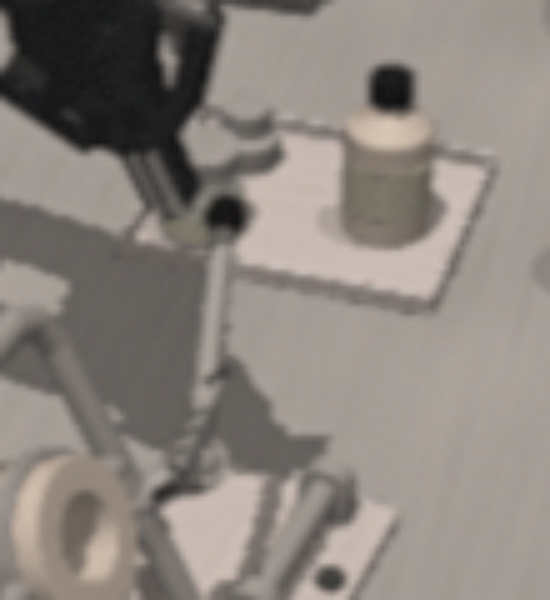

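Request:
step_arm(
  moves="10 -2 0 0.009 0 0 1;20 -2 0 0.009 0 0 1;26 -1 0 0.009 0 0 1;30 -1 1 0.009 0 0 1;33 0 2 0.009 0 0 1;33 0 2 0.009 0 0 1",
)

```text
t: 11.7
tool_pos: [0.5464, -0.0414, 0.1867]
tcp_rot: [0.007, 1.118, -0.141]
force: [0.2, -0.0, 0.3]
gripper_width: -0.0
```

```bash
python3 - <<'E'
from leg import *
s=env.get_state();print(s['tool_pos'],s['force'])
for q in(0,.2,.4,.6,.8,.9,1.): rel(tgt(q),RT)
c2=cap('side','side7.png');b=cv2.imread('pics/side7.png')
cv2.imwrite('pics/m7.png',cv2.resize(b[180:300,270:380],(550,600)))
E
```

```text
[ 0.5464 -0.0414  0.1867] [ 0.2227 -0.0251  0.3101]
shift [-2.9 -2.5 -4.1] turn [-0.002 -0.001 -0.002] n>= 0.1
shift [13.7  4.6  4.9] turn [-0.002 -0.001 -0.002] n>= 0.4
shift [31.1  8.5 13.6] turn [-0.002 -0.001 -0.002] n>= 0.8
shift [48.9  9.2 21.7] turn [-0.002 -0.001 -0.002] n>= 1.3
shift [64.5  6.5 28.6] turn [-0.002 -0.001 -0.002] n>= 1.7
shift [71.3  3.9 31.7] turn [-0.002 -0.001 -0.002] n>= 1.9
shift [77.8  0.5 34.3] turn [-0.002 -0.001 -0.002] n>= 2.0
```

View pics/m7.png

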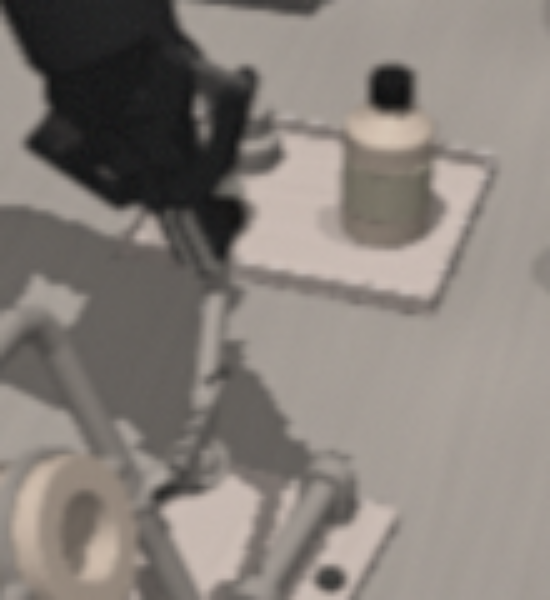

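Request:
step_arm(
  moves="3 0 0 0 0 0 1;6 1 1 0 0 0 1;9 2 2 0 0 0 1;9 2 2 0 0 0 1",
)

```text
t: 12.08
tool_pos: [0.5532, -0.0403, 0.1805]
tcp_rot: [0.007, 1.115, -0.141]
force: [-0.6, -1.0, 5.3]
gripper_width: -0.0002
```

Contact at 5 N. Following the leg's arc now.

Request:
step_arm(
  moves="5 2 3 0 0 0 1;9 3 5 0 0 0 1;14 4 8 0 0 0 1;18 5 10 0 0 0 1;22 6 12 0 0 0 1",
)

```text
t: 12.5
tool_pos: [0.5739, -0.0373, 0.1655]
tcp_rot: [0.007, 1.116, -0.141]
force: [1.2, -0.2, 4.3]
gripper_width: -0.0001
```

```bash
python3 - <<'E'
from leg import *
s=env.get_state();print(s['tool_pos'],s['force'])
for q in(.2,.4,.6,.8,.9,1.): rel(tgt(q),RT)
c2=cap('side','side8.png');b=cv2.imread('pics/side8.png')
cv2.imwrite('pics/m8.png',cv2.resize(b[180:340,240:380],(525,600)))
E
```

```text
[ 0.5739 -0.0373  0.1655] [ 1.1909 -0.195   4.2978]
shift [-17.1  -3.5  -9.7] turn [-0.002  0.001 -0.002] n>= 0.5
shift [ 0.3  0.5 -1. ] turn [-0.002  0.001 -0.002] n>= 0.0
shift [18.2  1.1  7. ] turn [-0.002  0.001 -0.002] n>= 0.5
shift [33.8 -1.6 14. ] turn [-0.002  0.001 -0.002] n>= 0.9
shift [40.5 -4.2 17. ] turn [-0.002  0.001 -0.002] n>= 1.1
shift [47.  -7.5 19.6] turn [-0.002  0.001 -0.002] n>= 1.2
```

View pics/m8.png

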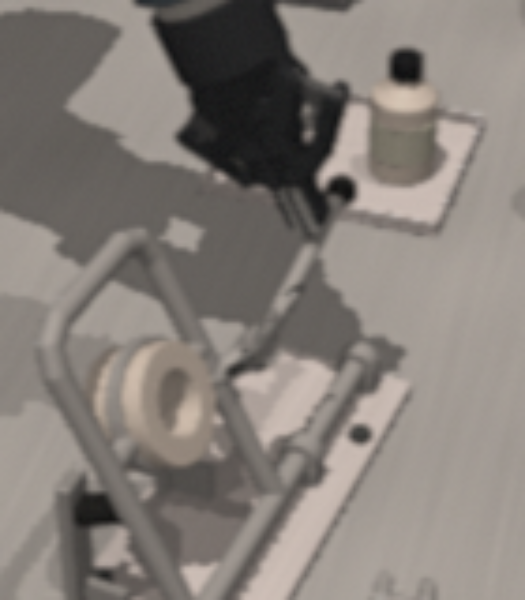

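The leg is following the tip and the frame still rests on its posts. Pushing on past dead centre.

Request:
step_arm(
  moves="5 1 1 0 0 0 1;10 1 4 0 0 0 1;15 1 6 0 0 0 1;20 0 8 0 0 0 1;26 -1 11 0 0 0 1;32 -1 13 0 0 0 1;37 -3 15 0 0 0 1;42 -5 17 0 0 0 1;46 -7 19 0 0 0 1;50 -9 21 0 0 0 1;50 -9 21 0 0 0 1",
)

```text
t: 13.47
tool_pos: [0.6126, -0.0526, 0.1292]
tcp_rot: [0.007, 1.117, -0.142]
force: [0.0, -0.3, -0.5]
gripper_width: 0.0002
```

```bash
python3 - <<'E'
from leg import *
s=env.get_state();print(s['tool_pos'],s['force'])
c2=cap('side','side9.png');b=cv2.imread('pics/side9.png')
cv2.imwrite('pics/m9.png',cv2.resize(b[180:340,240:380],(525,600)))
E
```

```text
[ 0.6126 -0.0526  0.1292] [ 0.0212 -0.3343 -0.4969]
```

View pics/m9.png

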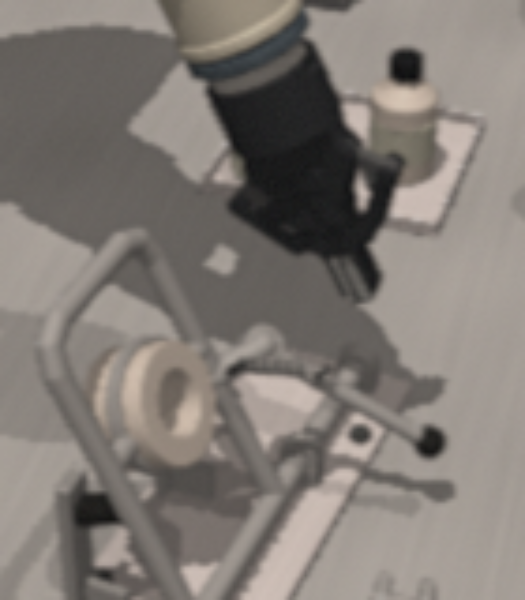

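```bash
python3 - <<'E'
from leg import *
c2=cap('side')
print('foot model px',proj(c2,B+Rf.apply(piv+.13*dn)))
bar=B+Rf.apply([0,-.065,.21]);print(bar,proj(c2,bar))
rel(cur()[0]+RT.apply([-.15,0,0]),RT)
rel(bar+RT.apply([.0187-.11,0,0]),RT)
rel(bar+RT.apply([.0187,0,0]),RT)
E
```

```text
foot model px (np.float64(353.3690143868272), np.float64(297.1076495104571))
[ 0.4741 -0.1942  0.2187] (np.float64(262.7918082593006), np.float64(255.41571648973832))
shift [-150.     0.3   -0.1] turn [-0.003 -0.    -0.002] n>= 3.6
shift [-222.5 -160.1  -64.7] turn [-0.003 -0.    -0.002] n>= 6.8
shift [-112.5 -160.4  -64.7] turn [-0.003 -0.    -0.002] n>= 4.9
```

The foot is at px (355,297) against a lower-stop model of (353,297), so the stand is down. Moving to above the bar, jaws open.

Request:
step_arm(
  moves="-40 0 0 0 0 0 1;-80 0 0 0 0 0 1;-120 0 0 0 0 0 1;-160 0 0 0 0 0 1;-190 -10 -5 0 0 0 -1;-210 -40 -15 0 0 0 -1;-222 -75 -30 0 0 0 -1;-222 -110 -45 0 0 0 -1;-222 -140 -57 0 0 0 -1;-222 -160 -65 0 0 0 -1;-222 -160 -65 0 0 0 -1;-222 -160 -65 0 0 0 -1",
)

```text
t: 14.57
tool_pos: [0.4338, -0.189, 0.3004]
tcp_rot: [0.007, 1.117, -0.144]
force: [-0.2, -0.5, -0.5]
gripper_width: 0.0851
```

```bash
python3 - <<'E'
from leg import *
s=env.get_state();print(s['tool_pos'],s['force'],s['joints'])
bar=B+Rf.apply([0,-.065,.21])
rel(bar+RT.apply([.0187,0,0]),RT)
c2=cap('side','sideA.png');b=cv2.imread('pics/sideA.png');print(optics.spot_in('side','top_bar'))
print('tcp px',proj(c2,s['tool_pos']))
ct=cap('top','topA.png');a=cv2.imread('pics/topA.png')
cv2.imwrite('pics/mA.png',np.hstack([cv2.resize(b[160:360,200:380],(400,444)),cv2.resize(a[150:310,280:424],(400,444))]))
E
```

```text
[ 0.4338 -0.189   0.3004] [-0.2345 -0.4955 -0.4986] [-0.5355 -0.1824  2.1484  0.2435  0.7668 -0.525 ]
shift [109.9   0.6   0.7] turn [-0.005  0.    -0.001] n>= 2.6
[]
tcp px (np.float64(243.17850054197675), np.float64(220.14795227993477))
```

View pics/mA.png

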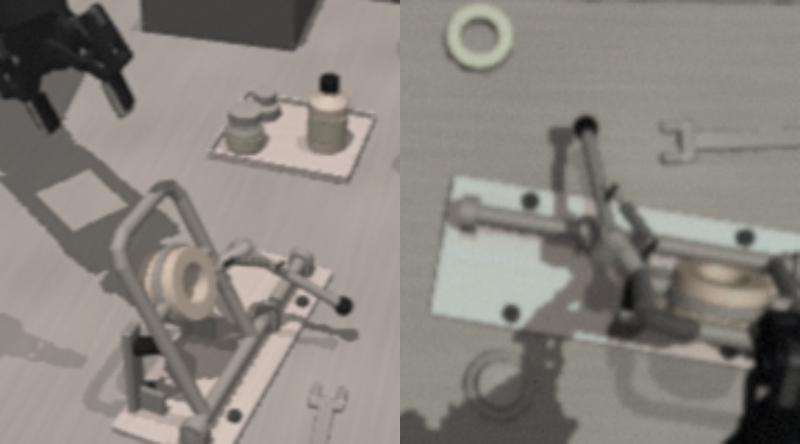

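Bar centre is seen at about (264,257) px against the model's (263,255). Descending onto it.

Request:
step_arm(
  moves="25 0 0 0 0 0 -1;50 0 0 0 0 0 -1;70 0 0 0 0 0 -1;85 1 1 0 0 0 -1;98 1 1 0 0 0 -1;106 1 1 0 0 0 -1;110 1 1 0 0 0 -1;110 1 1 0 0 0 -1;110 1 1 0 0 0 -1",
)

```text
t: 15.47
tool_pos: [0.4836, -0.1936, 0.2022]
tcp_rot: [0.007, 1.117, -0.14]
force: [0.4, 1.0, 0.7]
gripper_width: 0.0852
```

```bash
python3 - <<'E'
from leg import *
s=env.get_state();print(s['tool_pos'],s['force'],s['joints'])
bar=B+Rf.apply([0,-.065,.21])
rel(bar+RT.apply([.0187,0,0]),RT)
c2=cap('side','sideB.png');b=cv2.imread('pics/sideB.png')
cv2.imwrite('pics/mB.png',cv2.resize(b[200:320,220:340],(600,600)))
E
```

```text
[ 0.4836 -0.1936  0.2022] [0.4305 0.9569 0.739 ] [-0.48    0.0425  2.1942  0.3132  0.4941 -0.5783]
shift [-0.2 -1.9 -1.1] turn [-0.002  0.    -0.003] n>= 0.1
```

View pics/mB.png

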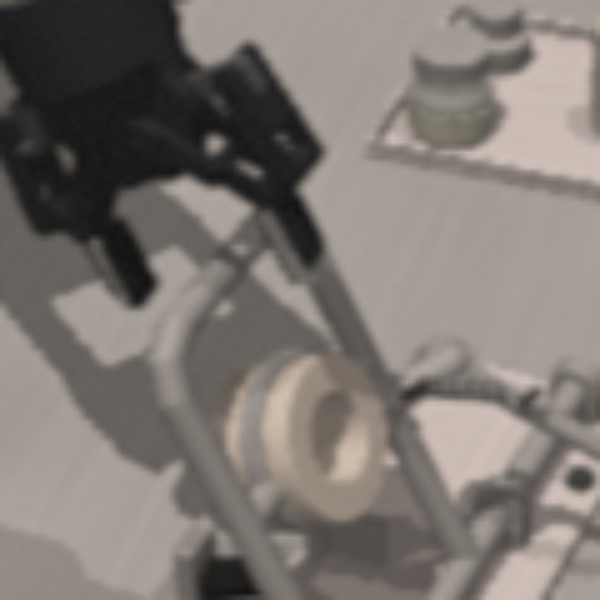

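Request:
step_arm(
  moves="0 -2 -1 0 0 0 1;0 -2 -1 0 0 0 1;0 -2 -1 0 0 0 1;0 -2 -1 0 0 0 1;0 -2 -1 0 0 0 1;0 -2 -1 0 0 0 1;0 -2 -1 0 0 0 1;0 -2 -1 0 0 0 1;0 -2 -1 0 0 0 1;0 -2 -1 0 0 0 1",
  squeeze=40,
)

```text
t: 16.35
tool_pos: [0.4833, -0.1962, 0.2024]
tcp_rot: [0.006, 1.115, -0.142]
force: [5.1, 2.7, 4.9]
gripper_width: 0.0145
```

```bash
python3 - <<'E'
from leg import *
s=env.get_state();print(s['tool_pos'],s['force'],s['ft_torque'],s['gripper_width'])
p0,R0=cur()
g=p0+R0.apply([-.0187,0,0]); print('grasp in base',Rb.inv().apply(g-B))
l=Rb.inv().apply(g-B); print('angle,r',np.rad2deg(np.arctan2(l[0],l[2])),np.hypot(l[0],l[2]))
c2=cap('side','sideC.png');b=cv2.imread('pics/sideC.png')
cv2.imwrite('pics/mC.png',cv2.resize(b[200:320,220:340],(600,600)))
# rigid rotation about hinge of the current pose
for a in(2,4,7,10,13,16,19,22,24,25,26):
    Q=Rb*Ro.from_euler('y',np.deg2rad(a))*Rb.inv()
    p=B+Q.apply(p0-B);R=Q*R0
    print(a,end=' ');rel(p,R,(p0,R0))
E
```

```text
[ 0.4833 -0.1962  0.2024] [5.0814 2.726  4.9245] [ 0.3376 -0.745   0.1249] 0.014498327625252546
grasp in base [-0.091  -0.0657  0.1892]
angle,r -25.68648713248953 0.20992503091077408
2 shift [0.2 0.  6.7] turn [ 0.     0.035 -0.   ] n>= 0.3
4 shift [ 0.6  0.  13.3] turn [ 0.    0.07 -0.  ] n>= 0.6
7 shift [ 1.6  0.1 23.3] turn [ 0.     0.122 -0.   ] n>= 1.0
10 shift [ 3.2  0.1 33.2] turn [ 0.     0.175 -0.   ] n>= 1.4
13 shift [ 5.3  0.1 43. ] turn [ 0.     0.227 -0.001] n>= 1.8
16 shift [ 7.9  0.1 52.6] turn [ 0.     0.279 -0.001] n>= 2.2
19 shift [11.   0.1 62.2] turn [ 0.001  0.332 -0.001] n>= 2.7
22 shift [14.5  0.1 71.5] turn [ 0.001  0.384 -0.001] n>= 3.1
24 shift [17.2  0.2 77.6] turn [ 0.001  0.419 -0.001] n>= 3.4
25 shift [18.6  0.2 80.7] turn [ 0.001  0.436 -0.001] n>= 3.5
26 shift [20.1  0.2 83.7] turn [ 0.001  0.454 -0.001] n>= 3.6
```

View pics/mC.png

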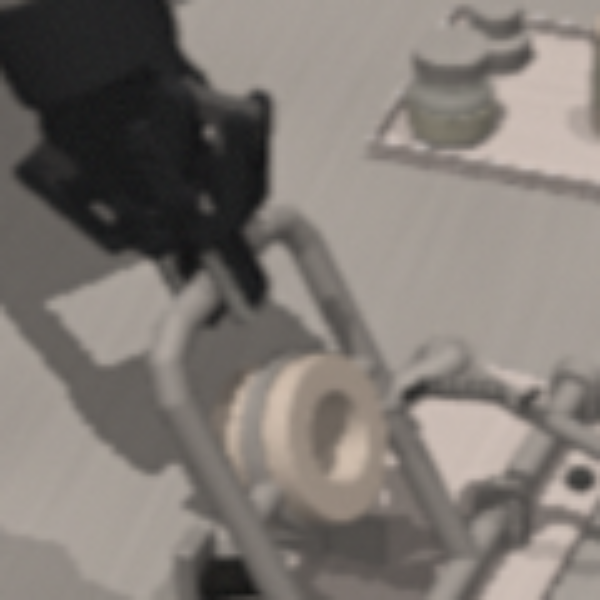

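Gripped (14.5 mm opening on the 16 mm tube). Swinging up along the arc.

Request:
step_arm(
  moves="0 0 3.5 0 0.018 0 1;0.2 0 6.7 0 0.035 0 1;0.6 0 13.3 0 0.07 0 1;1.1 0 19 0 0.1 0 1;2 0 26 0 0.137 0 1;3.2 0 33.2 0 0.175 0 1;4.5 0 39 0 0.206 0 1;5.3 0 43 0 0.227 0 1;5.3 0 43 0 0.227 0 1",
)

```text
t: 17.15
tool_pos: [0.5243, -0.2029, 0.2167]
tcp_rot: [0.007, 1.343, -0.14]
force: [-4.9, -2.2, 14.9]
gripper_width: 0.0142
```

```bash
python3 - <<'E'
from leg import *
s=env.get_state();print(s['tool_pos'],s['force'],s['ft_torque'],s['gripper_width'])
p0,R0=cur()
g=p0+R0.apply([-.0187,0,0]); l=Rb.inv().apply(g-B); print(l,'angle,r',np.rad2deg(np.arctan2(l[0],l[2])),np.hypot(l[0],l[2]), Rb.inv().apply(R0.apply([1,0,0])))
for a in(0,2,5,8,10,11,12,12.5,13):
    Q=Rb*Ro.from_euler('y',np.deg2rad(a))*Rb.inv()
    print(a,end=' ');rel(B+Q.apply(p0-B),Q*R0,(p0,R0))
E
```

```text
[ 0.5243 -0.2029  0.2167] [-4.9498 -2.2403 14.8586] [-0.2625  0.2942 -0.1392] 0.01422051407630366
[-0.0454 -0.0663  0.205 ] angle,r -12.493976619560582 0.20993642043031144 [ 0.2255  0.0014 -0.9743]
0 shift [0. 0. 0.] turn [0. 0. 0.] n>= 0.0
2 shift [0.2 0.  6.7] turn [ 0.     0.035 -0.   ] n>= 0.3
5 shift [ 0.9  0.  16.7] turn [ 0.     0.087 -0.   ] n>= 0.7
8 shift [ 2.1  0.  26.6] turn [ 0.    0.14 -0.  ] n>= 1.1
10 shift [ 3.2  0.  33.2] turn [ 0.     0.175 -0.   ] n>= 1.4
11 shift [ 3.9  0.  36.5] turn [ 0.     0.192 -0.   ] n>= 1.5
12 shift [ 4.6  0.  39.7] turn [ 0.     0.209 -0.   ] n>= 1.7
12.5 shift [ 5.   0.  41.3] turn [ 0.     0.218 -0.   ] n>= 1.7
13 shift [ 5.3  0.  43. ] turn [ 0.     0.227 -0.   ] n>= 1.8
```

Request:
step_arm(
  moves="-0.6 0 3.5 0 0.018 0 1;-0.6 0 7 0 0.035 0 1;-0.3 0 12 0 0.063 0 1;0 0 17 0 0.087 0 1;0.6 0 22 0 0.115 0 1;1.3 0 27 0 0.14 0 1;2 0 31 0 0.163 0 1;2.8 0 35 0 0.184 0 1;3.4 0 38 0 0.2 0 1;3.8 0 40 0 0.211 0 1;4 0 41.3 0 0.218 0 1;4 0 41.3 0 0.218 0 1",
)

```text
t: 18.15
tool_pos: [0.5642, -0.2093, 0.2214]
tcp_rot: [0.094, 1.562, -0.054]
force: [0.1, -6.7, 7.9]
gripper_width: 0.0145
```

Request:
step_arm(
  moves="0 0 0 0 0 0 1;0 0 0 0 0 0 1;0 0 0 0 0 0 1",
)

```text
t: 18.4
tool_pos: [0.5638, -0.2093, 0.2214]
tcp_rot: [0.096, 1.561, -0.051]
force: [-0.0, -6.5, 5.9]
gripper_width: 0.0143
```

```bash
python3 - <<'E'
from leg import *
s=env.get_state();print(s['tool_pos'],s['force'],s['ft_torque'],s['gripper_width'])
p0,R0=cur()
g=p0+R0.apply([-.0187,0,0]); l=Rb.inv().apply(g-B); print(l,'angle,r',np.rad2deg(np.arctan2(l[0],l[2])),np.hypot(l[0],l[2]), Rb.inv().apply(R0.apply([1,0,0])))
c2=cap('side','sideD.png');b=cv2.imread('pics/sideD.png')
ct=cap('top','topD.png');a=cv2.imread('pics/topD.png')
for an in(-2,0,2):
    Rq=Rb*Ro.from_euler('y',np.deg2rad(an))
    for nm,l in dict(foot=piv+.13*dn,pivot=piv,hub=[.0,-.065,.11],barL=[0,-.026,.21]).items():
        X=B+Rq.apply(l); print(an,nm,np.round(proj(c2,X),1),np.round(proj(ct,X),1))
cv2.imwrite('pics/mD.png',cv2.resize(b[200:350,240:390],(600,600)))
cv2.imwrite('pics/mDt.png',cv2.resize(a[130:290,280:440],(600,600)))
E
```

```text
[ 0.5638 -0.2093  0.2214] [-0.021  -6.5246  5.8669] [-0.8544 -0.0444 -0.0932] 0.014331464689174492
[-0.0014 -0.0669  0.2101] angle,r -0.37735336748579157 0.2101020348448109 [ 0.0095  0.0009 -1.    ]
-2 foot [354.3 308.4] [345.7 198. ]
-2 pivot [324.3 276.6] [359.2 218.6]
-2 hub [300.4 293.2] [398.3 233.8]
-2 barL [305.8 246.9] [387.4 223.5]
0 foot [354.1 309.3] [345.6 198.5]
0 pivot [325.7 277.2] [359.4 217.1]
0 hub [302.  293.7] [398.6 232.1]
0 barL [308.9 247.6] [387.9 219.8]
2 foot [353.9 310.1] [345.5 199. ]
2 pivot [327.  277.8] [359.5 215.7]
2 hub [303.6 294.1] [398.8 230.3]
2 barL [312.  248.5] [388.4 216.2]
```

View pics/mD.png

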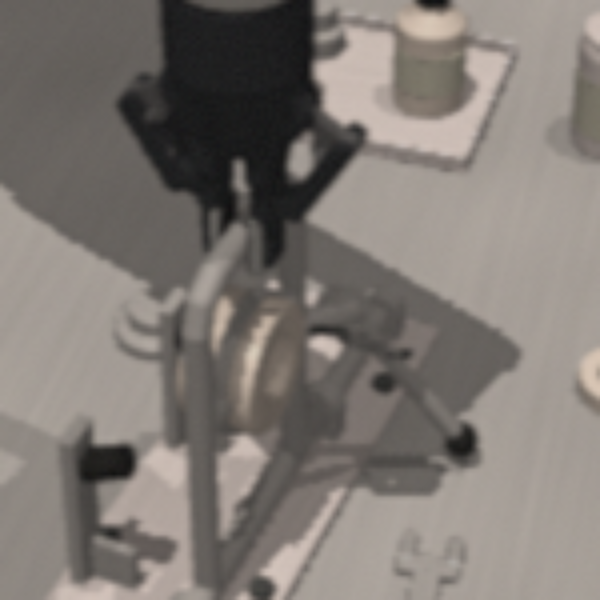

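View pics/mDt.png

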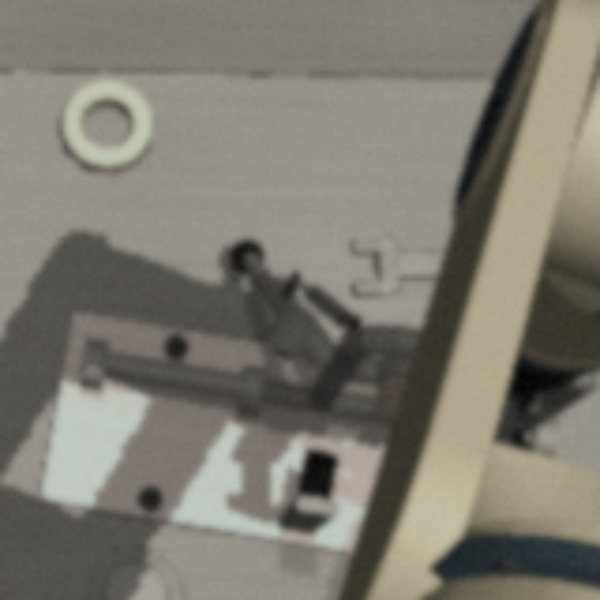

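```bash
cat > plumb.py <<'E'
from leg import *
import sys
def run(fn):
    c=cap('side',fn); g=cv2.GaussianBlur(cv2.cvtColor(c['img'],cv2.COLOR_RGB2GRAY),(3,3),0).astype(float)
    # straighten: sample across predicted axis of near upright
    s0=None
    def ax(an,z,y=-.125): return np.array(proj(c,B+(Rb*Ro.from_euler('y',np.deg2rad(an))).apply([0,y,z])))
    zs=np.linspace(.03,.165,55);off=np.arange(-8,8.01,.1);rows=[]
    for z in zs:
        p=ax(0,z); rows.append([cv2.getRectSubPix(g.astype(np.float32),(1,1),(float(p[0]+o),float(p[1])))[0,0] for o in off])
    S=np.array(rows); cv2.imwrite('pics/strip.png',cv2.resize(np.clip(S,0,255).astype(np.uint8)[::-1],(480,550),interpolation=cv2.INTER_NEAREST))
    gr=np.gradient(S,axis=1)
    px=[ax(1,z)[0]-ax(0,z)[0]-(ax(1,z)[1]-ax(0,z)[1])*0 for z in zs]
    return c,S,gr,zs,off,np.array(px)
if __name__=='__main__':
    c,S,gr,zs,off,px=run('sideP.png'); print('px per deg bottom/top',px[0],px[-1])
    for i in range(0,55,6):
        print(round(zs[i],3),'max+',off[np.argmax(gr[i])].round(1),gr[i].max().round(1),'max-',off[np.argmin(gr[i])].round(1),gr[i].min().round(1))
E
python3 plumb.py
```

```text
px per deg bottom/top 0.21556447519941457 1.2769539118045259
0.03 max+ -8.0 2.6 max- -4.0 -2.5
0.045 max+ 2.9 1.9 max- -3.5 -2.5
0.06 max+ 3.4 3.0 max- -3.5 -2.6
0.075 max+ 3.3 2.8 max- -4.1 -2.4
0.09 max+ 2.9 3.4 max- -4.6 -3.3
0.105 max+ 3.0 1.8 max- -4.1 -2.6
0.12 max+ 7.7 1.2 max- -7.2 -0.9
0.135 max+ 8.0 1.4 max- -8.0 -0.9
0.15 max+ 8.0 1.2 max- -4.2 -0.5
0.165 max+ -6.5 1.4 max- -4.0 -1.0
```

View pics/strip.png

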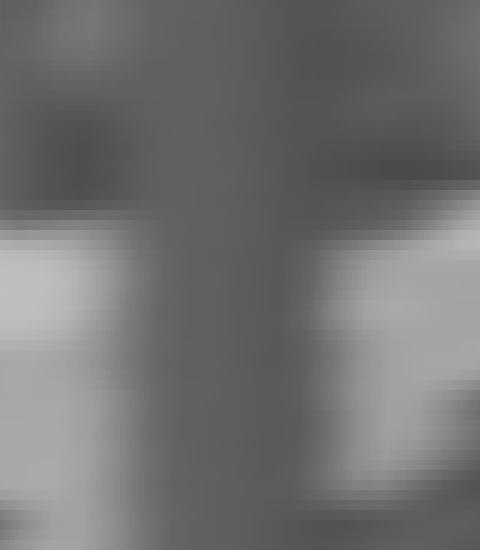

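The near upright reads about 0.7° short of plumb by both kinematics and image, so I'll correct that and ease the side force.

Request:
step_arm(
  moves="-0.2 -0.3 1 0 0.005 0 1;-0.4 -0.7 2 0 0.01 0 1;-0.5 -0.8 2.3 0 0.011 0 1;-0.5 -0.8 2.3 0 0.011 0 1;-0.5 -0.8 2.3 0 0.011 0 1;-0.5 -0.8 2.3 0 0.011 0 1",
)

```text
t: 19.05
tool_pos: [0.5656, -0.2096, 0.2214]
tcp_rot: [2.328, 1.568, 2.181]
force: [-0.2, -5.7, 4.0]
gripper_width: 0.0146
```

```bash
python3 - <<'E'
from plumb import *
s=env.get_state();print(s['tool_pos'],s['force'],s['ft_torque'],s['gripper_width'],s['joint_vel'])
p0,R0=cur()
g=p0+R0.apply([-.0187,0,0]); l=Rb.inv().apply(g-B); print(l,'angle,r',np.rad2deg(np.arctan2(l[0],l[2])),np.hypot(l[0],l[2]), Rb.inv().apply(R0.apply([1,0,0])))
cs=[]
for k in range(4):
    c,S,gr,zs,off,px=run('sideE%d.png'%k);cs.append(gr)
gr=np.mean(cs,0);Z=[];M=[];P=[]
for i in range(len(zs)):
    if .04<zs[i]<.11:
        L=off<0;w=np.clip(-gr[i],0,None)*L*(off>-6.5);w[w<.5*w.max()]=0;a=(w*off).sum()/w.sum()
        w=np.clip(gr[i],0,None)*(off>1)*(off<5.5);w[w<.5*w.max()]=0;b=(w*off).sum()/w.sum()
        Z.append(zs[i]);M.append((a+b)/2);P.append(px[i])
Z=np.array(Z);print(np.round(M,2));print('slope fit', np.polyfit(P,M,1))
b=cv2.imread('pics/sideE0.png');cv2.imwrite('pics/mE.png',cv2.resize(b[150:400,220:420],(480,600)))
E
```

```text
[ 0.5656 -0.2096  0.2214] [-0.1746 -5.7313  4.0298] [-0.8689 -0.0619 -0.1463] 0.014610891611708515 [-0.0009  0.0014  0.0028  0.0005 -0.0014  0.0009]
[ 0.0007 -0.0669  0.2101] angle,r 0.1861975152953093 0.21014049381781486 [-0.0021  0.0022 -1.    ]
[-0.41 -0.41 -0.36 -0.17 -0.15 -0.12 -0.09 -0.1  -0.1  -0.08 -0.06 -0.03
 -0.02 -0.14 -0.12 -0.11 -0.09 -0.07 -0.04 -0.02 -0.01 -0.01 -0.15 -0.11
 -0.02  0.11  0.56]
slope fit [ 0.8018 -0.53  ]
```

View pics/mE.png

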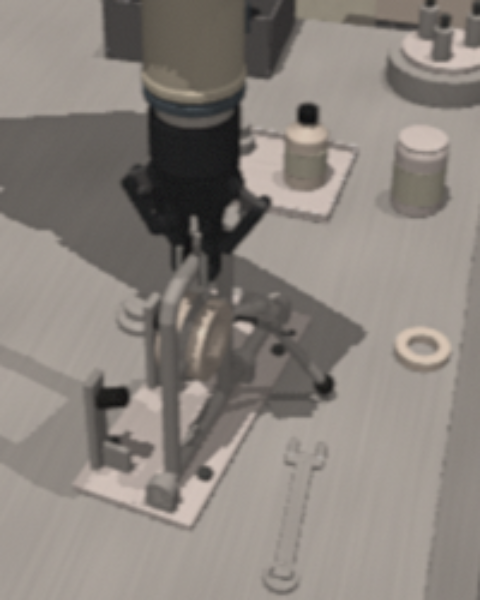

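Request:
step_arm(
  moves="0 0 0 0 0 0 1;0 0 0 0 0 0 1;0 0 0 0 0 0 1;0 0 0 0 0 0 1;0 0 0 0 0 0 1;0 0 0 0 0 0 1;0 0 0 0 0 0 1;0 0 0 0 0 0 1",
)

```text
t: 19.92
tool_pos: [0.5655, -0.2095, 0.2215]
tcp_rot: [2.32, 1.568, 2.173]
force: [0.2, -5.7, 4.1]
gripper_width: 0.0147
```

```bash
python3 - <<'E'
from h import *
s=env.get_state();print(s['t'],s['tool_pos'],s['force'],s['gripper_width'])
print(ticket.close_job())
E
```

```text
19.9167 [ 0.5655 -0.2095  0.2215] [ 0.2296 -5.6573  4.1152] 0.014710094688861565
the job is handed in; nothing more can be done
None
```

I did the whole job in the order asked and handed it in at 19.9 s; no verdict was reported.

- **Bottle:** it stands upright in the free half of the drip tray.
- **Stand:** pushed past dead centre, it snapped down. Its foot then appeared within 2 px of where the lower stop puts it.
- **Support:** the top bar is gripped, and the frame has been swung up and is held still.
- **Plumb:** the gripper position puts the frame between about -0.1° and +0.2° of plumb. That depends on whether I use my fitted hinge position or correct it to the known 26° start angle. The near upright in the side picture agrees roughly, but its line fit was noisy at both ends. I trusted the flat middle part and ignored the overall slope.
- **Stand and posts clear:** at that angle the frame leans on neither, and almost no force showed in the swing direction.
- **Remaining load:** about 6 N sideways along the hinge and 4 N upward stayed on the wrist. I did not remove it.
- **Other parts:** the spanner, ring, jar and can looked unmoved in the last side picture, and the cap too, though it was partly hidden. I did not check the coupling and the screwdriver again at the end.

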